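Release the drawer of a shadow box through its back

ROBOT

A 6-joint arm with a two-finger parallel gripper is mounted at the origin on the work surface. World frame = base frame: x ahead of the robot, y to its left, z up, the work surface at z = 0. Lengths are in m, angles in degrees, forces in N, time in s.
With the tool pointing down it reaches from about 0.4 to 0.825 m from the base axis. Payload 7 kg.
Tool frame: the origin (TCP) lies on the front face of the gripper's body, between the roots of the fingers; the fingertips stand 66 mm ahead of it and the grasp point (between the pads) lies 47 mm ahead of it; z points along the fingers, y is the line along which they close (so a half turn about z gives the same grasp; the last joint's range is limited). The gripper opens to 88 mm and grips with 3 to 60 N. Pads are 19 mm wide; open, the fingers measure 130 mm over their backs; the gripper's body (78 mm by 193 mm) begins 47 mm behind the grasp point.
Start: joints at [91.908, 20.546, 0.682, 0, -70.136, -16.507], TCP at [0.17, 0.653, 0.292] pointing down, gripper open.
Joint ranges: [-176.03, 176.03], [-82.01, 121.73], [-58.28, 71.71], [-173.87, 95.51], [-174.79, -0.11], [-173.66, 173.66]. Speed limits (degrees/s): [136.94, 136.94, 172.46, 180, 180, 180].

INTERFACE

Orientations are given as [roll, pitch, yaw] about the fixed x, y, z axes, in that order (R = Rz(yaw) Ry(pitch) Rx(roll)).
In Python, from plant import ctrl gives the robot as it stands.
- The arm moves only by the tool send_rows, never from a script. Its argument "deltas" is a list of rows, each a list of 2 entries, a list of its own where there are three numbers: the shift along the tool's x, y, z each as a share of 800 mm, from -1 to 1, then the turn about the tool's z as a share of 90 degrees, from -1 to 1. A call has exactly 5 rows; each row is the pose to reach, as a shift and turn from the pose commanded when the call began, along the tool's axes at that moment; what a row does not reach only later rows make up. A row lasts 1/12 s, in which the tool goes at most 41.7 mm and 7.16 degrees, less where a joint would pass 70% of its speed; a pose out of reach is approached as far as the arm can. A call with a number of a shift or a turn outside -1 to 1 is refused whole. A call with a gripper value outside its range is refused whole. "gripper" is the opening, from 0 (shut) to 1 (fully open), set as the call begins (left out, the last holds). The fingers move at their own pace and stop on an object; the grip force is fixed at half the most. Time passes only in rows, so rows that repeat a pose let the fingers close, or fill a call up. It gives the time, the measured TCP pose, the force, the opening and the grip force at its end, in the units of the state.
- ctrl.get_obs(): the state, without advancing time (a new reading comes with each control period).
- ctrl.snapshot(name): name is "scene" or "side" or "wrist"; returns a dict with "color" (420x560x3 uint8, red, green, blue), "vertical_fov" (degrees; the focal length in pixels is half the picture's height over the tangent of half this angle, whatever the lens; pixels are square), "cx", "cy" (the principal point, pixels), "rvec" (rotation vector, rad) and "tvec" (3), from world to camera coordinates, as OpenCV has them. Camera axes: x right, y down, z forward; pixel columns grow to the right and rows downward; lengths in m; the calibration is good to about 2 mm. A picture is of the moment at which its call begins. There is no depth.
- ctrl.close_job(): hands the job in; it is judged then, once.
Trained networks look in a picture, given as the dict that the camera call returned (one of the last four; its "shot" number tells which), for a name from the list of things; names that differ only in an ending like _2 or _b are one class to them, and where a whole thing is asked for, a point or a joint stands for the part that bears it (a point fixed in the world has none). Each returns a list of dicts, best first, with "conf" (0 to 1); they miss things now and then, are a little off and sometimes report something else, mostly with a low value. They report only what shows in the picture. A call takes as long as a camera call. They do not tell look-alikes from the thing itself.
- ctrl.boxes_of(picture, thing): "xy" ([column, row] as shares, 0 to 1, of the picture: columns of its width, rows of its height, amid what is visible of it).
- ctrl.cut_out(picture, thing): "pixels" (420x560 bool, what is visible of it) and "xy" ([column, row] as shares, 0 to 1, of the picture: columns of its width, rows of its height, amid what is visible of it).
The state is a dict: "clock": time; "joint_pos": joint angles; "qvel": joint speeds; "tau": joint torques, N m; "tool_pos": TCP position; "orientation": TCP orientation; "force": force on the tool from outside, world axes, zero at the start; "moment": the same for the moment, N m; "opening": finger opening in m; "gripper_force": force on a finger pad.
Only numpy, scipy, OpenCV 4.12 (cv2) and the standard library are available. Lean on these libraries where they do the work, as an engineer would, in place of code of your own. Each camera call takes 0.05 s, during which the arm holds its last target. There are 200 camera calls.

TASK

The shadow box lies on its window with its back up, and its spring-loaded scenery drawer is locked. Take the wooden dowel from the stand, feel for the small hole in the metal plate on the back, push the red catch inside gently all the way down and keep it down until the drawer has slid right out, then stand the dowel back in a hole of the stand. Only the dowel may touch the box, never with more than about 30 N, and leave everything else as it is.

Things in the scene. Friction and masses are not known exactly. Their poses are not given: they have to be found in the camera images.
- case: Shadow box: black sides, grey textured back facing up, 190 (x) x 150 (y) x 62 mm high, fixed. Origin: centre of its underside, z up. The drawer leaves at its +x end. On the back, about point hole_nominal, is an aluminium catch plate, 108 (x) x 60 (y) mm, rigid and level, its top 5 mm above the back. In the plate's middle is one round vertical hole, 15 mm wide with a 1 mm chamfer.
- hole_nominal (a point): Point on the plane of the back (62 mm above the table) where the catch plate's hole is meant to be; axes as case. The plate was clamped by eye along the case's x axis: the real hole lies up to 16 mm either way along x (on the line in y), to be found by feel or by eye. Down the hole lies the flat red catch, wider than the hole, 2 mm below the plane of the back at rest.
- catch (a joint): How far the red catch is pushed down, m: 0 at rest, 0.009 at its hard stop. Its spring pushes back with 3 N at first, 6.6 N at the stop, plus up to 1 N of friction. The drawer is free only while the catch is more than 0.007 down. Let up too early, it catches the drawer again at 0.014 m of travel and must be pushed anew.
- drawer (a joint): How far the drawer has slid out of the +x end of the case, m: 0 locked, 0.036 fully out. Once free its own damped spring drives it out in about 1.5 s.
- stand: Wooden tool stand, 180 (x) x 56 (y) x 60 mm high, fixed. Origin: centre of its underside. Three round vertical blind holes, 16 mm wide, 50 mm deep (floor 10 mm above the table), with 2 mm chamfer, on its x axis at x = -55, 0 and +55 mm. The dowel, the brush and the marker stand in them, which in which varies.
- dowel: Plain round beech dowel, 12 mm thick, 170 mm long, 14 g, standing upright in a hole of the stand (its top is then 180 mm above the table). Origin: centre of its lower end; z runs up along it. The lower end has a small chamfer.
- brush: Bystander: stubby paintbrush, red handle, brass ferrule, standing in the stand, its top about 137 mm above the table. Origin: centre of its lower end.
- marker: Bystander: marker pen, black with green cap, standing in the stand, its top about 130 mm above the table. Origin: centre of its lower end.
- tape: Bystander: yellow roll of tape, 64 mm across, 19 mm high, lying flat. Origin: centre of its underside.
- paint_a: Bystander: small red paint bottle, 30 mm across, 75 mm high. Origin: centre of its underside.
- paint_b: Bystander: white paint jar with blue lid, 44 mm across, 55 mm high. Origin: centre of its underside.
- horse: Bystander: white model horse, about 70 mm long and 70 mm high. Origin: between its feet.
- cutter: Bystander: closed craft cutter, black and orange, 120 x 22 x 13 mm, lying flat. Origin: underside, near its middle.
Things that resemble listed ones, but are neither listed nor needed, are in the scene too. What is shaped like the case but yellow is not meant.

How it is judged (in metres and radians):
On the way, in this order (a step that is already met when the one before it is completed fails the run):
1. the dowel pushes the catch down past its release point (value of joint catch above 0.0068 m and contact force between dowel and case above 1 N), for 0.2 s.
2. the drawer has slid right out (value of joint drawer above 0.033 m), for 0.1 s.
3. the dowel stands in a hole of the stand again (z of dowel in the frame of stand below 0.02 m and x of dowel in the frame of stand between -0.065 and 0.065 m and y of dowel in the frame of stand between -0.01 and 0.01 m), for 0.1 s.
At the end, for the whole second after the job is handed in: The drawer is right out (more than 33 of its 36 mm), the catch has sprung back (less than 2 mm down), and the dowel stands at rest in a hole of the stand, its lower end less than 20 mm above the table and its lean under 0.2 rad (all of step 3 and value of joint drawer above 0.033 m and value of joint catch below 0.002 m and angle between dowel's own z axis and vertical below 0.2 rad and linear speed of dowel below 0.02 m/s); the robot touches nothing.
It fails at once if the dowel presses on the shadow box with more than 30 N (contact force between dowel and case above 30 N).
It fails at once if the gripper or arm touches the shadow box (contact force between any of the fingers, the arm and case above 1 N).
It fails at once if a bystander is moved by more than 20 mm (distance of any of brush, marker, tape, paint_a, paint_b, horse, cutter from where it was at the start of the episode above 0.02 m).
It fails at once if the brush or the marker is pulled out or knocked over (angle between any of brush, marker's own z axis and vertical above 0.4 rad).
It also fails if it takes over 70 s, if anything falls off the work surface, if the arm or the gripper's body presses on something with over 40 N, if the wrist force passes 120 N, or if a joint passes its speed limit or range.

## Working session

There is one attempt and no reset: what is moved stays moved. The work goes in short steps, Python scripts to look and compute and a tool call to move; the robot and the scene stay as the last step left them, time stands still between calls to the robot, and variables do not carry over. Pictures are saved under pics/ and viewed, at most 10 in all, crops included, and the job is handed in when it is done.

Besides the shell and the picture viewer there is one more tool, called after ">>>" in YAML: its name, and indented under it one key for each argument. send_rows: Moves the arm, as the interface text tells. Shift numbers are shares of 800 mm and turn numbers shares of 90 degrees, none past 1 either way. Its arguments: {"type":"object","properties":{"deltas":{"type":"array","items":{"type":"array"}},"gripper":{"type":"number"}},"required":["deltas"]}

```bash
ls; mkdir -p pics; cat > h.py <<'E'
import numpy as np, cv2, pickle
from plant import ctrl
def K(p):
    f=p["color"].shape[0]/2/np.tan(np.radians(p["vertical_fov"])/2)
    return np.array([[f,0,p["cx"]],[0,f,p["cy"]],[0,0,1.]])
def ray(p,uv):
    R=cv2.Rodrigues(np.array(p["rvec"],float))[0];t=np.array(p["tvec"],float).ravel()
    d=R.T@np.linalg.inv(K(p))@np.array([uv[0],uv[1],1.])
    return -R.T@t,d/np.linalg.norm(d)
def onz(p,uv,z):
    c,d=ray(p,uv);return c+d*(z-c[2])/d[2]
def proj(p,X):
    return cv2.projectPoints(np.array(X,float).reshape(-1,3),np.array(p["rvec"],float),np.array(p["tvec"],float),K(p),None)[0].reshape(-1,2)
def tri(obs):
    A=np.zeros((3,3));b=np.zeros(3)
    for p,uv in obs:
        c,d=ray(p,uv);M=np.eye(3)-np.outer(d,d);A+=M;b+=M@c
    return np.linalg.solve(A,b)
def save(p,n):cv2.imwrite(f"pics/{n}.png",p["color"][:,:,::-1])
E
python3 - <<'E'
from h import *
P={n:ctrl.snapshot(n) for n in("scene","side","wrist")}
pickle.dump(P,open("p0.pkl","wb"))
cv2.imwrite("pics/a.png",np.hstack([cv2.resize(P[n]["color"][:,:,::-1],(800,600)) for n in("scene",)]))
save(P["side"],"b")
save(P["wrist"],"c")
for n in P:
  for t in("dowel","stand","case","brush","marker","catch"):
    print(n,t,[((np.array(r["xy"])*[560,420]).round(1).tolist(),round(r["conf"],2)) for r in ctrl.boxes_of(P[n],t)][:3])
print(ctrl.get_obs())
E
```

```text
pics
scene dowel []
scene stand [([314.2, 203.2], 0.64), ([325.1, 281.1], 0.28), ([301.9, 165.5], 0.26)]
scene case [([194.4, 255.2], 0.96), ([320.3, 141.7], 0.58)]
scene brush [([328.3, 190.7], 0.44)]
scene marker [([310.0, 185.0], 0.66)]
scene catch []
side dowel [([266.6, 256.3], 0.75)]
side stand [([246.3, 284.0], 0.77)]
side case [([285.0, 385.3], 0.73), ([327.1, 184.2], 0.64), ([339.5, 264.4], 0.6)]
side brush [([220.4, 249.6], 0.44)]
side marker [([244.5, 262.5], 0.74), ([327.5, 184.6], 0.57), ([383.1, 154.9], 0.23)]
side catch [([296.5, 396.2], 0.58)]
wrist dowel []
wrist stand []
wrist case [([537.4, 25.5], 0.79)]
wrist brush []
wrist marker []
wrist catch []
{'clock': 1.05, 'joint_pos': array([ 9.19080562e+01,  2.05465861e+01,  6.83983378e-01,  1.33820522e-04,
       -7.01347451e+01, -1.65053463e+01]), 'qvel': array([ 0.00274811, -0.04249468, -0.05850402, -0.02843464, -0.04968719,
        0.00639934]), 'tau': array([-1.04778559e-03, -5.82395232e+01,  2.93301129e+01,  7.00267196e+00,
        1.25009712e-02, -1.76423816e-05]), 'tool_pos': array([0.17014609, 0.65320527, 0.29217452]), 'orientation': array([-1.79997421e+02,  6.32837388e-04, -1.45972446e+01]), 'force': array([-0.28937429, -0.15432612, -0.0804565 ]), 'moment': array([-0.02056594, -0.00279925,  0.00185476]), 'gripper_force': 0.0, 'opening': 0.08746606857861329}
```

View pics/a.png

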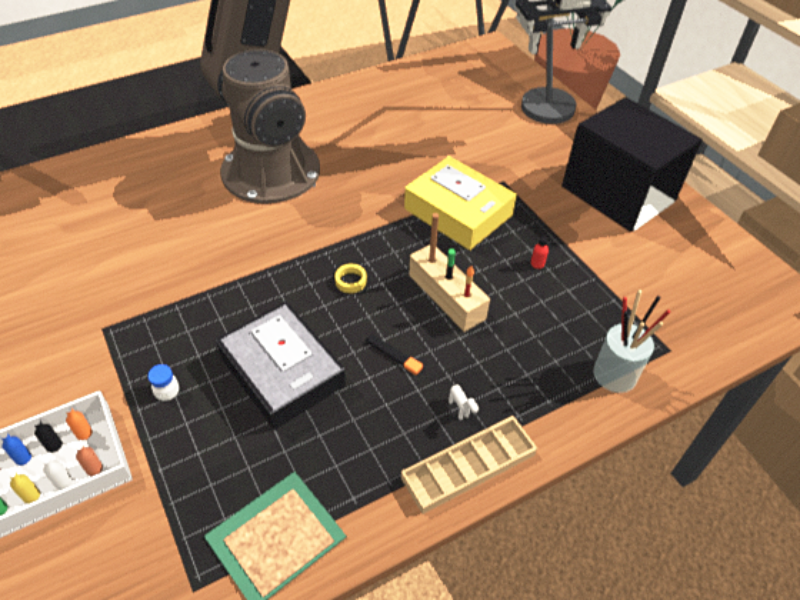

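View pics/b.png

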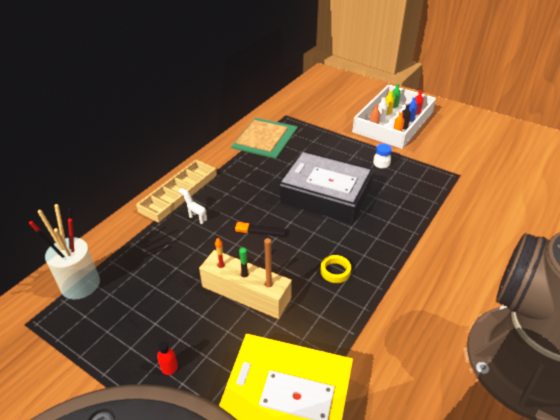

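View pics/c.png

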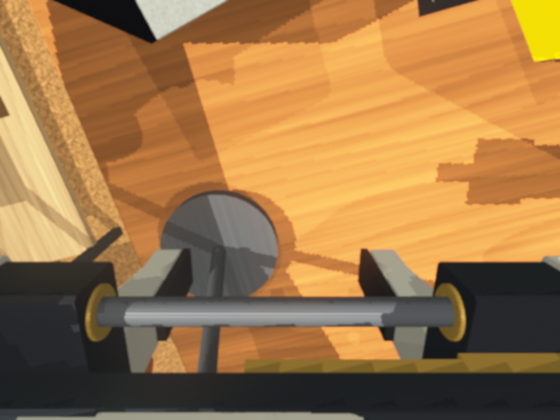

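The scene picture (800 wide) shows the grey case with its red catch at about (281,342), and the stand with the dowel top at about (434,216). The yellow decoy is at (460,200). In the side picture the dowel top is at about (267,240) and the catch at (332,180). The wrist picture shows only a lamp foot.

```bash
cat > fit.py <<'E'
from h import *
from scipy.optimize import minimize
def sil(p,pose,dim):
    x,y,a=pose;l,w,h=dim
    c=np.array([[i*l/2,j*w/2,k*h] for i in(-1,1) for j in(-1,1) for k in(0,1)])
    R=np.array([[np.cos(a),-np.sin(a),0],[np.sin(a),np.cos(a),0],[0,0,1]])
    q=proj(p,c@R.T+[x,y,0]);hu=cv2.convexHull((q*16).astype(np.float32)).astype(np.int32)
    m=np.zeros((420,560),np.uint8);cv2.fillConvexPoly(m,hu,255,cv2.LINE_AA,4);return m/255.
def fit(obs,x0,dim):
    f=lambda s:sum(1-np.minimum(sil(p,s,dim),m).sum()/np.maximum(sil(p,s,dim),m).sum() for p,m in obs)
    best=None
    for a in np.radians(np.arange(-90,90,15)):
        r=minimize(f,[*x0,a],method="Nelder-Mead",options=dict(initial_simplex=np.array([[*x0,a]]*4)+np.array([[0,0,0],[.02,0,0],[0,.02,0],[0,0,.15]]),xatol=1e-4))
        if best is None or r.fun<best.fun:best=r
    return best
E
python3 - <<'E'
from fit import *
S,D=ctrl.snapshot("scene"),ctrl.snapshot("side")
pickle.dump((S,D),open("p1.pkl","wb"))
def pick(p,t,uv):
    return min(ctrl.cut_out(p,t),key=lambda r:np.linalg.norm(np.array(r["xy"])*[560,420]-uv))
T=tri([(S,(304,150.5)),(D,(267,240))]);print("dowel top",T)
H=[]
for p,uv in((S,(197,239)),(D,(332,180))):
    c=p["color"].astype(int);r=(c[...,0]>1.6*c[...,1])&(c[...,0]>1.6*c[...,2])&(c[...,0]>90)
    ys,xs=np.nonzero(r);k=np.hypot(xs-uv[0],ys-uv[1])<9;H.append((p,(xs[k].mean(),ys[k].mean())));print("red",k.sum(),H[-1][1],onz(p,H[-1][1],.062))
print("catch",tri(H))
for t,a,b,dim in(("case",(194,255),(325,187),(.19,.15,.062)),("stand",(314,203),(246,284),(.18,.056,.06))):
    ra,rb=pick(S,t,a),pick(D,t,b);print(t,ra["xy"]*np.array([560,420]),rb["xy"]*np.array([560,420]),ra["pixels"].sum(),rb["pixels"].sum())
    x0=onz(S,np.array(ra["xy"])*[560,420],.04)[:2]
    r=fit([(S,ra["pixels"]),(D,rb["pixels"])],x0,dim);print(r.fun,r.x[:2],np.degrees(r.x[2]))
for nm,a,b in(("brushtop",(329,187),(219.5,240)),("markertop",(316,175),(243,250)),("tape",(245.7,195.3),(336,268))):
    print(nm,tri([(S,a),(D,b)]))
E
```

```text
dowel top [0.47810895 0.1558359  0.17813639]
red 9 (np.float64(196.77777777777777), np.float64(239.44444444444446)) [ 0.53140938 -0.18836221  0.062     ]
red 4 (np.float64(330.5), np.float64(180.0)) [ 0.53330368 -0.18869292  0.062     ]
catch [ 0.53256311 -0.18823574  0.06289487]
case [194.488 253.68 ] [326.592 185.808] 4659 4613
0.08312282444330366 [ 0.54725843 -0.20176135] 8.810946206981145
stand [311.696 203.994] [246.12  286.608] 1596 3248
0.2794539612446837 [0.53130004 0.16329321] -174.3363744271115
brushtop [0.58396314 0.17020675 0.12983493]
markertop [0.53020546 0.16458105 0.12856549]
tape [0.40622507 0.00977623 0.00683429]
```

```bash
cat > mv.py <<'E'
from h import *
from scipy.spatial.transform import Rotation as Ro
def delta(target,yaw=None):
    o=ctrl.get_obs();R=Ro.from_euler("xyz",o["orientation"],degrees=True).as_matrix()
    d=R.T@(np.array(target)-o["tool_pos"])
    print("pos",o["tool_pos"].round(4),o["orientation"].round(2),"F",o["force"].round(2),"open",round(o["opening"],4),"t",round(o["clock"],2))
    print("share",(d/.8).round(4),"turn",None if yaw is None else round(-((yaw-o["orientation"][2]+180)%360-180)/90,4))
E
python3 - <<'E'
from mv import *
S,D=pickle.load(open("p1.pkl","rb"));W=pickle.load(open("p0.pkl","rb"))["wrist"]
print("foot",onz(S,(384,73.5),.01),onz(W,(219,247),.01),"cam",ray(W,(0,0))[0])
b=onz(W,(219,250),.015)
for uv in((215,300),(210,340),(207,370)):
    c,d=ray(W,uv);s=(d[:2]@(b-c)[:2])/(d[:2]@d[:2]);print("stem",c+d*s)
print(proj(S,[[*b[:2],z] for z in(0,.1,.2,.3)]))
delta([.478,.156,.30],7)
E
```

```text
foot [0.1028384  0.73879145 0.01      ] [0.10076904 0.74133299 0.01      ] cam [0.2517064  0.63168973 0.38374792]
stem [0.09249518 0.73058271 0.11442373]
stem [0.09023475 0.72605605 0.16708273]
stem [0.08886872 0.72298302 0.19675284]
[[383.37160694  75.10462427]
 [388.55671952  51.24426704]
 [394.21490632  25.20696194]
 [400.41400479  -3.31945902]]
pos [0.1701 0.6532 0.2922] [180.   -0.  -14.6] F [0.46 0.44 0.07] open 0.0877 t 1.35
share [ 0.529   0.5044 -0.0098] turn -0.24
```

>>> send_rows:
  deltas:
    - [[0.529, 0.504, -0.01], 0]
    - [[0.529, 0.504, -0.01], 0]
    - [[0.529, 0.504, -0.01], -0.24]
    - [[0.529, 0.504, -0.01], -0.24]
    - [[0.529, 0.504, -0.01], -0.24]
  gripper: 0.6

```text
clock: 1.77
tool_pos: [0.2805, 0.4744, 0.2951]
orientation: [-180.0, -0.0, 7.3]
force: [1.3, 0.3, -0.1]
opening: 0.0598
gripper_force: 0.0
```

```bash
python3 -c "
from mv import *
delta([.478,.156,.30],7)"
```

```text
pos [0.2805 0.4744 0.2951] [-1.7998e+02 -1.0000e-02  7.2700e+00] F [ 1.31  0.27 -0.14] open 0.0598 t 1.77
share [ 0.1946  0.426  -0.0062] turn 0.003
```

>>> send_rows:
  deltas:
    - [[0.1, 0.426, -0.006], 0]
    - [[0.1, 0.426, -0.006], 0]
    - [[0.1, 0.426, -0.006], 0]
    - [[0.1, 0.426, -0.006], 0]
    - [[0.1, 0.426, -0.006], 0]

```text
clock: 2.18
tool_pos: [0.3517, 0.2785, 0.2982]
orientation: [-180.0, -0.0, 6.9]
force: [1.1, 0.2, 0.8]
opening: 0.0524
gripper_force: 0.0
```

>>> send_rows:
  deltas:
    - [[0.04, 0.168, 0], 0]
    - [[0.04, 0.168, 0], 0]
    - [[0.04, 0.168, 0], 0]
    - [[0.04, 0.168, 0], 0]
    - [[0.04, 0.168, 0], 0]

```text
clock: 2.6
tool_pos: [0.3998, 0.1481, 0.2982]
orientation: [-180.0, -0.0, 6.7]
force: [-0.8, 0.7, -0.5]
opening: 0.0527
gripper_force: 0.0
```

```bash
python3 - <<'E'
from mv import *
W=ctrl.snapshot("wrist");pickle.dump(W,open("w1.pkl","wb"));save(W,"w1")
delta([.478,.156,.197],7)
print(proj(W,[[.478,.156,.18],[.478,.156,.06],[.531,.163,.128],[.584,.17,.135]]))
for t in("dowel","marker","stand"):print(t,[((np.array(r["xy"])*[560,420]).round(1).tolist(),round(r["conf"],2)) for r in ctrl.boxes_of(W,t)][:3])
E
```

```text
pos [0.3997 0.1495 0.2982] [-1.7997e+02 -4.0000e-02  6.7000e+00] F [ 0.65 -0.34 -0.11] open 0.0526 t 2.65
share [0.0981 0.0034 0.1265] turn -0.0034
[[276.88398582 107.29590552]
 [276.35140208 103.74947206]
 [275.51580253  25.83243051]
 [274.24046494 -70.75062418]]
dowel [([276.2, 108.9], 0.88), ([550.3, 112.6], 0.19)]
marker [([273.3, 32.1], 0.93)]
stand [([274.3, 73.5], 0.67)]
```

View pics/w1.png

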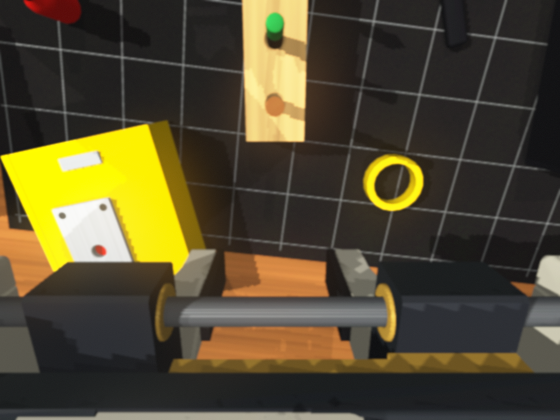

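The wrist picture shows the dowel top at (275,105), within 2 px of where I predicted. The stand is aligned with the tool, and the yellow decoy lies to the left.

>>> send_rows:
  deltas:
    - [[0.05, 0.003, 0], -0.003]
    - [[0.098, 0.003, 0], -0.003]
    - [[0.098, 0.003, 0], -0.003]
    - [[0.098, 0.003, 0.05], -0.003]
    - [[0.098, 0.003, 0.08], -0.003]

```text
clock: 3.22
tool_pos: [0.4774, 0.1592, 0.2316]
orientation: [-180.0, 0.0, 7.2]
force: [-0.6, 0.0, -0.8]
opening: 0.0526
gripper_force: 0.0
```

```bash
python3 -c "
from mv import *
delta([.478,.156,.197],7)"
```

```text
pos [0.4774 0.1592 0.2316] [-1.7998e+02  5.0000e-02  7.2000e+00] F [-0.62  0.02 -0.83] open 0.0526 t 3.22
share [0.0003 0.0041 0.0433] turn 0.0022
```

>>> send_rows:
  deltas:
    - [[0, 0.004, 0.02], 0]
    - [[0, 0.004, 0.043], 0]
    - [[0, 0.004, 0.043], 0]
    - [[0, 0.004, 0.043], 0]
    - [[0, 0.004, 0.043], 0]

```text
clock: 3.63
tool_pos: [0.4783, 0.1558, 0.2004]
orientation: [-180.0, -0.1, 7.2]
force: [0.2, 0.7, 0.7]
opening: 0.0527
gripper_force: 0.0
```

>>> send_rows:
  deltas:
    - [[0, 0, 0], 0]
    - [[0, 0, 0], 0]
    - [[0, 0, 0], 0]
    - [[0, 0, 0], 0]
    - [[0, 0, 0], 0]
  gripper: 0

```text
clock: 4.05
tool_pos: [0.478, 0.1547, 0.1999]
orientation: [-180.0, -0.0, 7.2]
force: [-0.4, -0.3, 1.0]
opening: 0.0246
gripper_force: 0.0
```

>>> send_rows:
  deltas:
    - [[0, 0, 0], 0]
    - [[0, 0, 0], 0]
    - [[0, 0, 0], 0]
    - [[0, 0, 0], 0]
    - [[0, 0, 0], 0]

```text
clock: 4.47
tool_pos: [0.4779, 0.1549, 0.1995]
orientation: [-180.0, -0.0, 7.2]
force: [-1.0, 0.7, -0.3]
opening: 0.0116
gripper_force: 30.0
```

>>> send_rows:
  deltas:
    - [[0, 0, -0.05], 0]
    - [[0, 0, -0.1], 0]
    - [[0, 0, -0.1375], 0]
    - [[0, 0, -0.1375], 0]
    - [[0, 0, -0.1375], 0]

```text
clock: 4.88
tool_pos: [0.4784, 0.1551, 0.3114]
orientation: [-179.9, -0.2, 7.2]
force: [0.5, 0.8, -1.1]
opening: 0.0114
gripper_force: 30.0
```

```bash
python3 -c "
from mv import *
print(ctrl.get_obs()['joint_pos'].round(1),ctrl.get_obs()['gripper_force'])
delta([.445,-.195,.31],8.8)"
```

```text
[ 40.4   3.3 -19.    0.  -67.5  56.8] 29.995014667510986
pos [0.4784 0.1551 0.3114] [-179.89   -0.2     7.16] F [ 0.46  0.76 -1.14] open 0.0114 t 4.88
share [-0.096   0.429   0.0006] turn -0.0182
```

>>> send_rows:
  deltas:
    - [[-0.096, 0.429, 0], -0.018]
    - [[-0.096, 0.429, 0], -0.018]
    - [[-0.096, 0.429, 0], -0.018]
    - [[-0.096, 0.429, 0], -0.018]
    - [[-0.096, 0.429, 0], -0.018]

```text
clock: 5.3
tool_pos: [0.4567, -0.0544, 0.3084]
orientation: [180.0, 0.1, 8.8]
force: [0.5, 0.1, 0.4]
opening: 0.0114
gripper_force: 30.0
```

```bash
python3 -c "
from mv import *
delta([.445,-.195,.31],8.8)"
```

```text
pos [ 0.4567 -0.0544  0.3084] [1.80e+02 1.10e-01 8.82e+00] F [0.52 0.1  0.39] open 0.0114 t 5.3
share [-0.0415  0.1714 -0.0019] turn 0.0002
```

>>> send_rows:
  deltas:
    - [[-0.0415, 0.171, -0.002], 0]
    - [[-0.0415, 0.171, -0.002], 0]
    - [[-0.0415, 0.171, -0.002], 0]
    - [[-0.0415, 0.171, -0.002], 0]
    - [[-0.0415, 0.171, -0.002], 0]

```text
clock: 5.72
tool_pos: [0.4448, -0.1959, 0.3095]
orientation: [-180.0, 0.2, 8.5]
force: [0.8, 0.5, -0.2]
opening: 0.0115
gripper_force: 30.0
```

```bash
python3 - <<'E'
from mv import *
W=ctrl.snapshot("wrist");pickle.dump(W,open("w2.pkl","wb"))
v=W["color"][:,:,::-1].copy();save(W,"w2")
print("pred hole",proj(W,[[.5326,-.188,.06]]))
c=W["color"].astype(int);r=((c[...,0]>1.6*c[...,1])&(c[...,0]>1.6*c[...,2])&(c[...,0]>90)).astype(np.uint8)
n,l,s,ce=cv2.connectedComponentsWithStats(r)
for i in range(1,n):
  if s[i,4]>15:print(s[i],ce[i],onz(W,ce[i],.06))
delta([.5326,-.188,.275],8.8)
o=ctrl.get_obs();R=Ro.from_euler("xyz",o["orientation"],degrees=True).as_matrix()
print("tip px",proj(W,[o["tool_pos"]+R@[0,0,z] for z in(.15,.1895)]))
E
```

```text
pred hole [[280.45990248  92.32212569]]
[274  86  13  14 138] [280.15217391  92.30434783] [ 0.53257223 -0.18770388  0.06      ]
[482 256  13   4  24] [487.91666667 257.        ] [ 0.39337196 -0.44602598  0.06      ]
[517 259  21   6  70] [526.82857143 261.35714286] [ 0.39465455 -0.49140367  0.06      ]
[506 336  12   9  66] [512.28787879 339.77272727] [ 0.28950623 -0.51431833  0.06      ]
pos [ 0.445  -0.1945  0.3096] [-1.7996e+02  1.7000e-01  8.5600e+00] F [ 0.18  0.01 -0.3 ] open 0.0114 t 5.77
share [0.1096 0.0083 0.0429] turn -0.0027
tip px [[273.11836673 212.4812847 ]
 [273.38659142 197.73657219]]
```

View pics/w2.png

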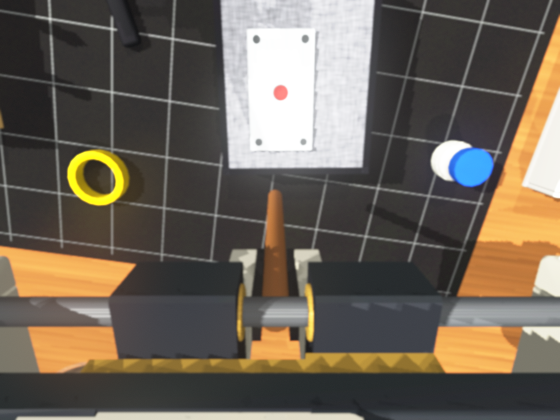

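The wrist picture shows the plate with the red catch at (280,92), as predicted. The gripped dowel's tip is at about (275,195). Next I measure the tip's offset.

```bash
python3 - <<'E'
from mv import *
W=pickle.load(open("w2.pkl","rb"))
c=W["color"].astype(int);m=(c[...,0]-c[...,2]>25)&(c[...,0]>50)
for r in range(184,250,6):
    xs=np.nonzero(m[r,255:300])[0]+255
    if len(xs):print(r,xs.min(),xs.max(),xs.mean().round(1))
o=ctrl.get_obs();R=Ro.from_euler("xyz",o["orientation"],degrees=True).as_matrix()
for z in(.06,.1,.15,.1895):print(z,proj(W,[o["tool_pos"]+R@[x,y,z] for x,y in((.006,0),(-.006,0),(0,.006),(0,-.006))]).round(1).tolist())
E
```

```text
190 270 278 274.0
196 267 281 274.0
202 267 282 274.5
208 266 282 274.0
214 266 283 274.5
220 266 283 274.5
226 266 283 274.5
232 265 284 274.5
238 265 284 274.5
244 264 285 274.5
0.06 [[272.0, 259.7], [272.1, 280.7], [283.9, 270.3], [260.3, 270.3]]
0.1 [[272.6, 229.8], [272.7, 247.6], [282.3, 238.7], [263.0, 238.8]]
0.15 [[273.1, 205.0], [273.1, 219.8], [281.0, 212.5], [265.3, 212.5]]
0.1895 [[273.4, 191.1], [273.4, 204.3], [280.2, 197.7], [266.5, 197.7]]
```

>>> send_rows:
  deltas:
    - [[0.05, 0.007, 0], 0]
    - [[0.108, 0.007, 0], 0]
    - [[0.108, 0.007, 0], 0]
    - [[0.108, 0.007, 0.03], 0]
    - [[0.108, 0.007, 0.05], 0]

```text
clock: 6.18
tool_pos: [0.5328, -0.1837, 0.2687]
orientation: [-179.9, 0.1, 8.8]
force: [-0.6, 0.7, -0.9]
opening: 0.0115
gripper_force: 30.0
```

>>> send_rows:
  deltas:
    - [[0, 0, 0], 0]
    - [[0, 0, 0], 0]
    - [[0, 0, 0], 0]
    - [[0, 0, 0], 0]
    - [[0, 0, 0], 0]

```text
clock: 6.6
tool_pos: [0.5327, -0.1852, 0.2723]
orientation: [180.0, -0.1, 8.8]
force: [-0.1, -0.6, 0.1]
opening: 0.0113
gripper_force: 30.0
```

```bash
python3 - <<'E'
from mv import *
W=ctrl.snapshot("wrist");pickle.dump(W,open("w3.pkl","wb"))
cv2.imwrite("pics/w3.png",cv2.resize(W["color"][110:250,190:370,::-1],(720,560),interpolation=cv2.INTER_CUBIC))
delta([.53257,-.1877,.2665],8.8)
o=ctrl.get_obs();R=Ro.from_euler("xyz",o["orientation"],degrees=True).as_matrix()
print(proj(W,[o["tool_pos"]+R@[0,0,.1895],[.53257,-.1877,.067]]))
E
```

```text
pos [ 0.5326 -0.1852  0.2722] [ 1.7998e+02 -1.0000e-01  8.7800e+00] F [ 0.27 -0.28 -0.46] open 0.0113 t 6.65
share [-0.0006  0.003   0.0071] turn -0.0002
[[275.03090441 198.37861254]
 [277.57500939 194.36623283]]
```

View pics/w3.png

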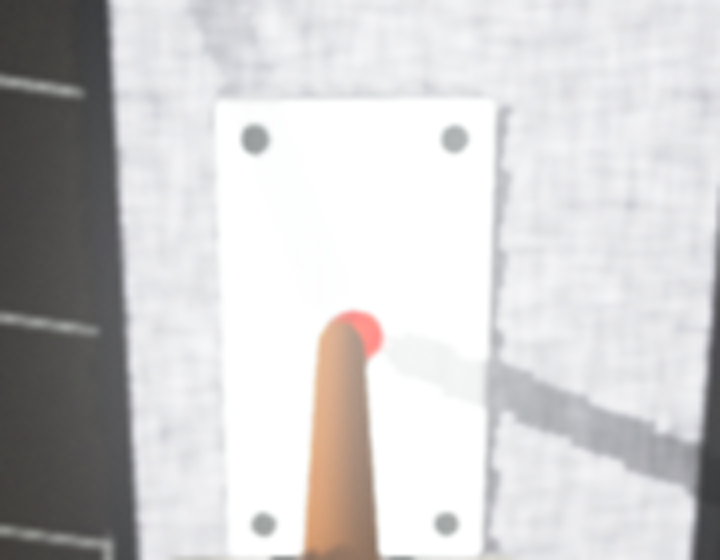

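The crop shows the red catch centred at about (353,340), partly hidden by the tip, which is at about (342,344). The tip needs to move a little in +y of the tool and -x. I'll refine that numerically.

```bash
cat > rel.py <<'E'
from mv import *
from scipy.optimize import least_squares
def rel(W,o,hole_z=.06):
    c=W["color"].astype(int);r,g,b=c[...,0],c[...,1],c[...,2]
    red=(r>180)&(g<170)&(b<170)&(abs(g-b)<25)
    dow=(r-b>30)&(g-b>12)&~red
    sub=np.zeros_like(red);sub[150:240,240:320]=1
    red&=sub;dow&=sub
    R=Ro.from_euler("xyz",o["orientation"],degrees=True).as_matrix();T=o["tool_pos"]
    # tip: fit offset (x,y) of the cylinder so that its projected outline's top and sides match
    ys,xs=np.nonzero(dow);top=ys.min();rows=np.arange(top+8,top+24)
    mid=np.mean([(np.nonzero(dow[k])[0].min()+np.nonzero(dow[k])[0].max())/2 for k in rows])
    a=np.linspace(0,2*np.pi,72);ring=.006*np.c_[np.cos(a),np.sin(a),0*a]
    off=least_squares(lambda s:(lambda q:[q[:,1].min()-top+.0,q[:,0].mean()-mid])(proj(W,T+(ring+[s[0],s[1],.1895])@R.T)),[0,0]).x
    # catch disc seen through hole: unoccluded outline, fit circle 15 mm at plate
    n=cv2.findContours(red.astype(np.uint8),0,1)[0];n=max(n,key=len)[:,0]
    near=cv2.dilate(dow.astype(np.uint8),np.ones((5,5)))
    pts=np.array([p for p in n if not near[p[1],p[0]]],float)
    G=np.array([((Ro.identity().as_matrix())@onz(W,p,.067)) for p in pts])
    k=least_squares(lambda s:np.hypot(G[:,0]-s[0],G[:,1]-s[1])-s[2],[G[:,0].mean(),G[:,1].mean(),.007]).x
    tip=T+R@[off[0],off[1],.1895]
    print("top",top,"mid",mid,"tip off mm",off*1e3,"hole",k,len(pts),"red",red.sum())
    print("tip",tip.round(4),"move tool mm",(R.T@np.array([k[0]-tip[0],k[1]-tip[1],0])*1e3).round(2))
E
python3 - <<'E'
from rel import *
rel(pickle.load(open("w3.pkl","rb")),ctrl.get_obs())
E
```

```text
top 190 mid 274.28125 tip off mm [ 1.61118426 -0.65570981] hole [ 0.5330147  -0.18804449  0.00563175] 14 red 162
tip [ 0.5345 -0.1844  0.0827] move tool mm [-2.02  3.41 -0.  ]
```

>>> send_rows:
  deltas:
    - [[-0.0025, 0.003, 0], 0]
    - [[-0.0025, 0.003, 0.01], 0]
    - [[-0.0025, 0.003, 0.013], 0]
    - [[-0.0025, 0.003, 0.013], 0]
    - [[-0.0025, 0.003, 0.013], 0]

```text
clock: 7.07
tool_pos: [0.5305, -0.188, 0.2602]
orientation: [-180.0, 0.1, 8.8]
force: [-0.2, 0.3, -0.4]
opening: 0.0116
gripper_force: 30.0
```

>>> send_rows:
  deltas:
    - [[0, 0, 0], 0]
    - [[0, 0, 0], 0]
    - [[0, 0, 0], 0]
    - [[0, 0, 0], 0]
    - [[0, 0, 0], 0]

```text
clock: 7.48
tool_pos: [0.5308, -0.1879, 0.2608]
orientation: [180.0, -0.0, 8.8]
force: [0.1, -0.5, -0.5]
opening: 0.0113
gripper_force: 30.0
```

```bash
python3 - <<'E'
from rel import *
W=ctrl.snapshot("wrist");pickle.dump(W,open("w4.pkl","wb"))
cv2.imwrite("pics/w4.png",cv2.resize(W["color"][150:240,220:340,::-1],(720,540),interpolation=cv2.INTER_CUBIC))
delta([.53257,-.1877,.2585],8.8)
rel(W,ctrl.get_obs())
E
```

```text
pos [ 0.5308 -0.1879  0.2607] [ 1.80e+02 -1.00e-02  8.78e+00] F [ 0.03 -0.   -0.03] open 0.011 t 7.53
share [0.0022 0.0001 0.0028] turn -0.0002
top 191 mid 274.25 tip off mm [ 0.61964624 -0.59418067] hole [ 0.53052297 -0.18717864  0.00829019] 13 red 176
tip [ 0.5313 -0.1872  0.0712] move tool mm [-0.79 -0.17 -0.  ]
```

View pics/w4.png

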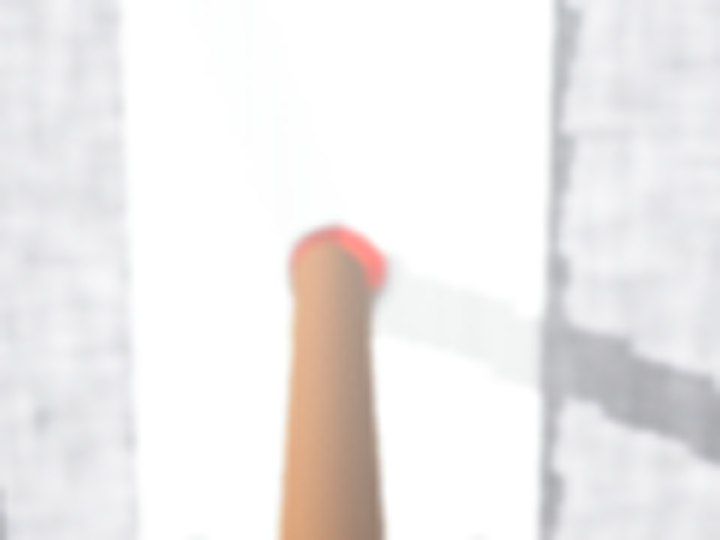

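The crop shows the tip ringed by a red crescent (red edges at 290 to 388, tip edges at 293 to 371). I'll move 1 mm further in tool +y, then go down in small steps.

>>> send_rows:
  deltas:
    - [[0, 0.0012, 0], 0]
    - [[0, 0.0012, 0.002], 0]
    - [[0, 0.0012, 0.004], 0]
    - [[0, 0.0012, 0.004], 0]
    - [[0, 0.0012, 0.004], 0]

```text
clock: 7.95
tool_pos: [0.5308, -0.1889, 0.2573]
orientation: [-180.0, 0.0, 8.8]
force: [-0.6, -0.6, -0.1]
opening: 0.0113
gripper_force: 30.0
```

>>> send_rows:
  deltas:
    - [[0, 0, 0.0005], 0]
    - [[0, 0, 0.001], 0]
    - [[0, 0, 0.0015], 0]
    - [[0, 0, 0.002], 0]
    - [[0, 0, 0.002], 0]

```text
clock: 8.37
tool_pos: [0.5309, -0.1888, 0.2558]
orientation: [-180.0, 0.0, 8.8]
force: [-0.1, 0.6, -0.2]
opening: 0.0115
gripper_force: 30.0
```

>>> send_rows:
  deltas:
    - [[0, 0, 0.0005], 0]
    - [[0, 0, 0.001], 0]
    - [[0, 0, 0.0015], 0]
    - [[0, 0, 0.002], 0]
    - [[0, 0, 0.002], 0]

```text
clock: 8.78
tool_pos: [0.5309, -0.1889, 0.2542]
orientation: [-180.0, 0.0, 8.8]
force: [0.2, -0.0, -0.5]
opening: 0.0116
gripper_force: 30.0
```

Tip at about 64.7 mm with no force, so it is inside the hole.

>>> send_rows:
  deltas:
    - [[0, 0, 0.0005], 0]
    - [[0, 0, 0.001], 0]
    - [[0, 0, 0.0015], 0]
    - [[0, 0, 0.0025], 0]
    - [[0, 0, 0.0025], 0]

```text
clock: 9.2
tool_pos: [0.5308, -0.1889, 0.2521]
orientation: [-180.0, 0.0, 8.8]
force: [-0.7, 0.3, -0.1]
opening: 0.0113
gripper_force: 30.0
```

>>> send_rows:
  deltas:
    - [[0, 0, 0.001], 0]
    - [[0, 0, 0.002], 0]
    - [[0, 0, 0.003], 0]
    - [[0, 0, 0.004], 0]
    - [[0, 0, 0.004], 0]

```text
clock: 9.62
tool_pos: [0.5311, -0.189, 0.2494]
orientation: [180.0, -0.0, 8.8]
force: [-1.0, 1.5, 2.6]
opening: 0.0116
gripper_force: 30.0
```

>>> send_rows:
  deltas:
    - [[0, 0, 0.001], 0]
    - [[0, 0, 0.002], 0]
    - [[0, 0, 0.003], 0]
    - [[0, 0, 0.0035], 0]
    - [[0, 0, 0.0035], 0]

```text
clock: 10.03
tool_pos: [0.5311, -0.189, 0.2469]
orientation: [180.0, -0.0, 8.8]
force: [-0.9, 0.0, 5.3]
opening: 0.0115
gripper_force: 30.0
```

>>> send_rows:
  deltas:
    - [[0, 0, 0.001], 0]
    - [[0, 0, 0.002], 0]
    - [[0, 0, 0.003], 0]
    - [[0, 0, 0.0035], 0]
    - [[0, 0, 0.0035], 0]

```text
clock: 10.45
tool_pos: [0.5312, -0.189, 0.2443]
orientation: [180.0, -0.1, 8.8]
force: [-1.3, 0.8, 6.4]
opening: 0.0116
gripper_force: 30.0
```

>>> send_rows:
  deltas:
    - [[0, 0, 0.0005], 0]
    - [[0, 0, 0.001], 0]
    - [[0, 0, 0.0015], 0]
    - [[0, 0, 0.002], 0]
    - [[0, 0, 0.002], 0]

```text
clock: 10.87
tool_pos: [0.5311, -0.1889, 0.2426]
orientation: [180.0, -0.1, 8.8]
force: [0.1, 0.3, 5.8]
opening: 0.0115
gripper_force: 30.0
```

>>> send_rows:
  deltas:
    - [[0, 0, 0.0005], 0]
    - [[0, 0, 0.001], 0]
    - [[0, 0, 0.001], 0]
    - [[0, 0, 0.001], 0]
    - [[0, 0, 0.001], 0]

```text
clock: 11.28
tool_pos: [0.5312, -0.189, 0.2417]
orientation: [180.0, -0.0, 8.8]
force: [-0.4, 1.2, 5.6]
opening: 0.0112
gripper_force: 30.0
```

>>> send_rows:
  deltas:
    - [[0, 0, 0.0005], 0]
    - [[0, 0, 0.001], 0]
    - [[0, 0, 0.001], 0]
    - [[0, 0, 0.001], 0]
    - [[0, 0, 0.001], 0]

```text
clock: 11.7
tool_pos: [0.5312, -0.189, 0.241]
orientation: [180.0, -0.1, 8.8]
force: [-1.0, 0.8, 6.2]
opening: 0.0115
gripper_force: 30.0
```

>>> send_rows:
  deltas:
    - [[0, 0, 0.0005], 0]
    - [[0, 0, 0.0005], 0]
    - [[0, 0, 0.0005], 0]
    - [[0, 0, 0.0005], 0]
    - [[0, 0, 0.0005], 0]

```text
clock: 12.12
tool_pos: [0.5311, -0.189, 0.2406]
orientation: [180.0, -0.1, 8.8]
force: [-0.6, 1.3, 6.9]
opening: 0.0115
gripper_force: 30.0
```

>>> send_rows:
  deltas:
    - [[0, 0, 0.0005], 0]
    - [[0, 0, 0.0005], 0]
    - [[0, 0, 0.0005], 0]
    - [[0, 0, 0.0005], 0]
    - [[0, 0, 0.0005], 0]

```text
clock: 12.53
tool_pos: [0.5313, -0.1891, 0.2405]
orientation: [180.0, -0.1, 8.8]
force: [-1.1, 1.5, 7.8]
opening: 0.0115
gripper_force: 30.0
```

>>> send_rows:
  deltas:
    - [[0, 0, 0], 0]
    - [[0, 0, 0], 0]
    - [[0, 0, 0], 0]
    - [[0, 0, 0], 0]
    - [[0, 0, 0], 0]

```text
clock: 12.95
tool_pos: [0.5312, -0.1891, 0.2405]
orientation: [180.0, -0.1, 8.8]
force: [-1.9, 0.8, 7.8]
opening: 0.0115
gripper_force: 30.0
```

>>> send_rows:
  deltas:
    - [[0, 0, 0], 0]
    - [[0, 0, 0], 0]
    - [[0, 0, 0], 0]
    - [[0, 0, 0], 0]
    - [[0, 0, 0], 0]

```text
clock: 13.37
tool_pos: [0.5312, -0.189, 0.2405]
orientation: [180.0, -0.1, 8.8]
force: [-1.9, 0.8, 8.5]
opening: 0.0116
gripper_force: 30.0
```

```bash
python3 - <<'E'
from h import *
S0,D0=pickle.load(open("p1.pkl","rb"))
S=ctrl.snapshot("scene");D=ctrl.snapshot("side")
a=[cv2.resize(p["color"][y:y+100,x:x+100,::-1],(400,300)) for p,x,y in((S0,150,210),(S,150,210),(D0,275,140),(D,275,140))]
cv2.imwrite("pics/d.png",np.vstack([np.hstack(a[:2]),np.hstack(a[2:])]))
E
```

```text
(no output)
```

View pics/d.png

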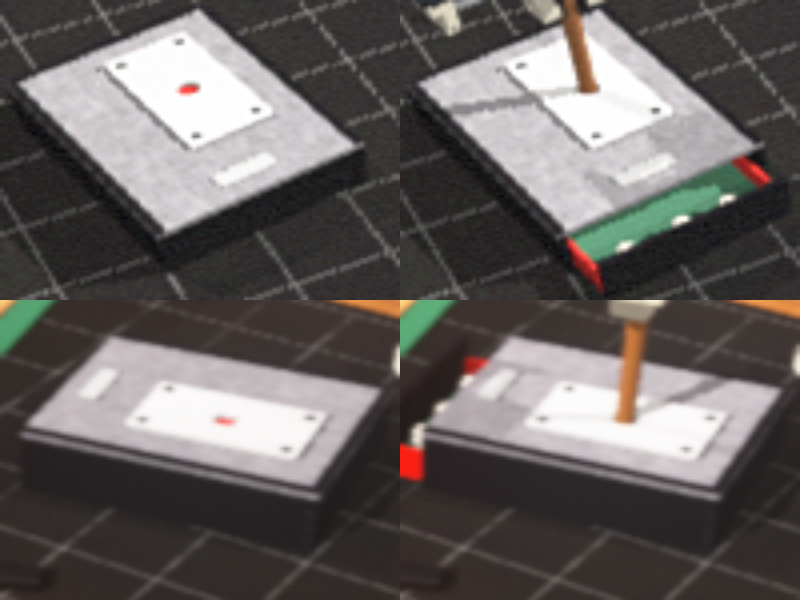

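The before/after crops show the drawer standing out of the +x end (red and green interior visible) with the dowel in the hole. I'll hold a second longer, then withdraw.

>>> send_rows:
  deltas:
    - [[0, 0, 0], 0]
    - [[0, 0, 0], 0]
    - [[0, 0, 0], 0]
    - [[0, 0, 0], 0]
    - [[0, 0, 0], 0]

```text
clock: 13.88
tool_pos: [0.5313, -0.189, 0.2405]
orientation: [180.0, -0.1, 8.8]
force: [-1.6, 1.5, 7.5]
opening: 0.0115
gripper_force: 30.0
```

>>> send_rows:
  deltas:
    - [[0, 0, 0], 0]
    - [[0, 0, 0], 0]
    - [[0, 0, 0], 0]
    - [[0, 0, 0], 0]
    - [[0, 0, 0], 0]

```text
clock: 14.3
tool_pos: [0.5312, -0.1891, 0.2405]
orientation: [180.0, -0.1, 8.8]
force: [-1.8, 1.0, 6.6]
opening: 0.0113
gripper_force: 30.0
```

>>> send_rows:
  deltas:
    - [[0, 0, -0.01], 0]
    - [[0, 0, -0.03], 0]
    - [[0, 0, -0.06], 0]
    - [[0, 0, -0.09], 0]
    - [[0, 0, -0.09], 0]

```text
clock: 14.72
tool_pos: [0.5326, -0.1894, 0.3166]
orientation: [179.8, -0.4, 8.8]
force: [1.0, -0.2, 0.1]
opening: 0.0117
gripper_force: 30.0
```

```bash
python3 - <<'E'
from mv import *
delta([.478,.155,.315],7.2)
S=ctrl.snapshot("scene");D0=pickle.load(open("p1.pkl","rb"))[0]
# front-face displacement: drawer end top edge change along case x
a=np.radians(8.8);c=np.array([.5473,-.2018]);u=np.array([np.cos(a),np.sin(a)])
q=proj(S,[[*(c+u*(.095+s)),.05] for s in np.arange(0,.05,.004)]);print([(i*4,S["color"][int(v[1]),int(v[0])].tolist()) for i,v in enumerate(q)])
E
```

```text
pos [ 0.5326 -0.1894  0.3166] [179.85  -0.37   8.81] F [ 1.04 -0.17  0.14] open 0.0117 t 14.72
share [-0.0015 -0.4359  0.0008] turn 0.0179
[(0, [130, 135, 132]), (4, [63, 102, 80]), (8, [89, 147, 114]), (12, [109, 172, 134]), (16, [105, 169, 130]), (20, [101, 168, 129]), (24, [99, 162, 126]), (28, [117, 164, 132]), (32, [126, 135, 119]), (36, [36, 33, 37]), (40, [39, 37, 36]), (44, [28, 27, 29]), (48, [36, 32, 34])]
```

>>> send_rows:
  deltas:
    - [[-0.02, -0.436, -0.01], 0.018]
    - [[-0.02, -0.436, -0.01], 0.018]
    - [[-0.02, -0.436, -0.01], 0.018]
    - [[-0.02, -0.436, -0.01], 0.018]
    - [[-0.02, -0.436, -0.01], 0.018]

```text
clock: 15.18
tool_pos: [0.4885, 0.0167, 0.3156]
orientation: [-180.0, 0.1, 7.1]
force: [1.3, 1.1, 0.5]
opening: 0.0113
gripper_force: 30.0
```

```bash
python3 -c "
from mv import *
delta([.478,.155,.315],7.2)"
```

```text
pos [0.4885 0.0167 0.3156] [-1.7999e+02  6.0000e-02  7.1100e+00] F [1.26 1.09 0.49] open 0.0113 t 15.18
share [ 0.0084 -0.1732  0.0008] turn -0.001
```

>>> send_rows:
  deltas:
    - [[0.008, -0.173, 0], 0]
    - [[0.008, -0.173, 0], 0]
    - [[0.008, -0.173, 0], 0]
    - [[0.008, -0.173, 0], 0]
    - [[0.008, -0.173, 0], 0]

```text
clock: 15.6
tool_pos: [0.4782, 0.1564, 0.3154]
orientation: [180.0, 0.1, 7.4]
force: [0.9, -0.6, 0.4]
opening: 0.0114
gripper_force: 30.0
```

>>> send_rows:
  deltas:
    - [[0, 0, 0.01], 0]
    - [[0, 0, 0.03], 0]
    - [[0, 0, 0.045], 0]
    - [[0, 0, 0.045], 0]
    - [[0, 0, 0.045], 0]

```text
clock: 16.02
tool_pos: [0.4785, 0.1521, 0.2794]
orientation: [179.9, 0.1, 7.1]
force: [0.9, -0.4, 0.3]
opening: 0.0117
gripper_force: 30.0
```

```bash
python3 - <<'E'
from mv import *
W=ctrl.snapshot("wrist");pickle.dump(W,open("w5.pkl","wb"))
delta([.478,.155,.20],7.2)
cv2.imwrite("pics/w5.png",cv2.resize(W["color"][100:240,190:370,::-1],(720,560),interpolation=cv2.INTER_CUBIC))
print((proj(W,[[.478,.155,.06]])-[190,100])*4)
E
```

```text
pos [0.479  0.1524 0.2802] [1.7997e+02 3.0000e-02 7.0900e+00] F [0.09 0.31 0.1 ] open 0.0113 t 16.07
share [-0.0007 -0.0034  0.1002] turn -0.0012
[[326.4619472  356.49142376]]
```

View pics/w5.png

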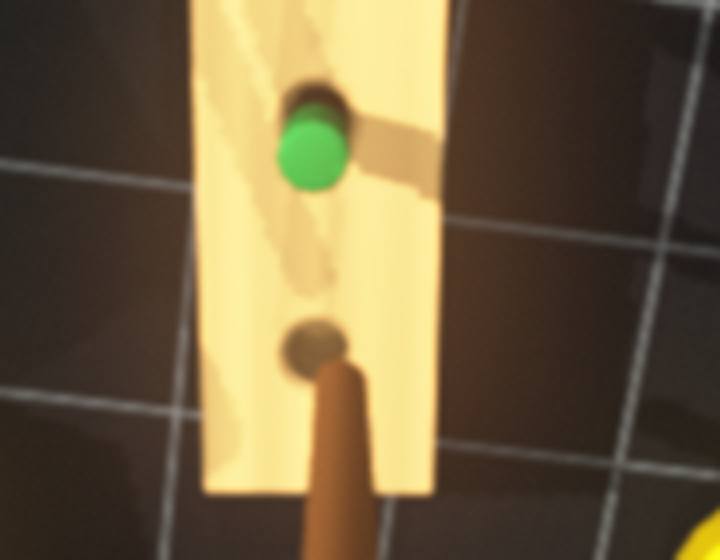

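The crop shows the empty hole centred at about (314,350) and the tip at about (340,385), so the tip is off in tool y. I'll compute the correction.

```bash
python3 - <<'E'
from mv import *
W=pickle.load(open("w5.pkl","rb"));W1=pickle.load(open("w1.pkl","rb"))
o=ctrl.get_obs();R=Ro.from_euler("xyz",o["orientation"],degrees=True).as_matrix();T=o["tool_pos"]
h=onz(W,(190+314.5/4-.4,100+350/4-.4),.06);print("hole",h,"in tool mm",(R.T@(h-T)*1e3).round(2))
l,r=[onz(W,(190+c/4-.4,187),.06) for c in(200,440)];print("stand mid in tool",(R.T@((l+r)/2-T)*1e3).round(2),np.linalg.norm(l-r))
print("tip pred crop",(proj(W,[T+R@[x,0,.1895] for x in(0,.006)])-[190,100])*4)
print("W1 dowel top",onz(W1,(275.5,105.5),.18),"stand mid W1",onz(W1,(275.5,105),.06))
E
```

```text
hole [0.47959654 0.15846849 0.06      ] in tool mm [  1.49  -6.03 220.17]
stand mid in tool [  1.59  -4.71 220.17] 0.05756537193469814
tip pred crop [[337.8117501  390.94699457]
 [337.76802209 364.45943078]]
W1 dowel top [0.47893418 0.15694894 0.18      ] stand mid W1 [0.47678494 0.15666673 0.06      ]
```

>>> send_rows:
  deltas:
    - [[0.0005, -0.006, 0], 0]
    - [[0.0005, -0.006, 0.01], 0]
    - [[0.0005, -0.006, 0.02], 0]
    - [[0.0005, -0.006, 0.03], 0]
    - [[0.0005, -0.006, 0.03], 0]

```text
clock: 16.48
tool_pos: [0.4777, 0.1577, 0.2541]
orientation: [179.9, 0.2, 7.1]
force: [-0.2, -0.1, -0.7]
opening: 0.0113
gripper_force: 30.0
```

>>> send_rows:
  deltas:
    - [[0, 0, 0], 0]
    - [[0, 0, 0], 0]
    - [[0, 0, 0], 0]
    - [[0, 0, 0], 0]
    - [[0, 0, 0], 0]

```text
clock: 16.9
tool_pos: [0.4787, 0.1583, 0.2565]
orientation: [-180.0, -0.0, 7.2]
force: [-0.4, 0.5, -0.6]
opening: 0.0114
gripper_force: 30.0
```

```bash
python3 - <<'E'
from mv import *
W=ctrl.snapshot("wrist");pickle.dump(W,open("w6.pkl","wb"))
delta([.478,.157,.20],7.2)
cv2.imwrite("pics/w6.png",cv2.resize(W["color"][150:240,220:340,::-1],(720,540),interpolation=cv2.INTER_CUBIC))
E
```

```text
pos [0.4787 0.1583 0.2565] [-1.7999e+02 -2.0000e-02  7.1600e+00] F [-0.83 -0.08 -1.14] open 0.0115 t 16.95
share [-0.0011  0.0015  0.0706] turn -0.0005
```

View pics/w6.png

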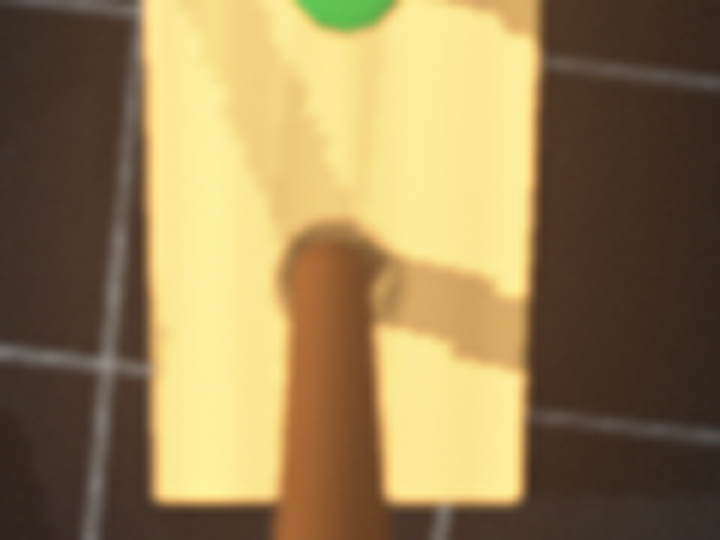

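The crop shows the tip (292 to 372) inside the hole's chamfer (280 to 402). I'll move 1.3 mm in tool +y and 1 mm in -x, then go down.

>>> send_rows:
  deltas:
    - [[-0.0012, 0.0016, 0], 0]
    - [[-0.0012, 0.0016, 0.005], 0]
    - [[-0.0012, 0.0016, 0.01], 0]
    - [[-0.0012, 0.0016, 0.01], 0]
    - [[-0.0012, 0.0016, 0.01], 0]

```text
clock: 17.37
tool_pos: [0.4776, 0.1567, 0.2478]
orientation: [180.0, 0.0, 7.2]
force: [0.6, -0.3, 1.0]
opening: 0.0113
gripper_force: 30.0
```

>>> send_rows:
  deltas:
    - [[0, 0, 0.002], 0]
    - [[0, 0, 0.004], 0]
    - [[0, 0, 0.006], 0]
    - [[0, 0, 0.008], 0]
    - [[0, 0, 0.01], 0]

```text
clock: 17.78
tool_pos: [0.4778, 0.1568, 0.2401]
orientation: [180.0, 0.0, 7.2]
force: [0.2, 0.0, -0.2]
opening: 0.0113
gripper_force: 30.0
```

Tip at about 50 mm with no force, so it is in the hole. 40 mm to go to the floor.

>>> send_rows:
  deltas:
    - [[0, 0, 0.005], 0]
    - [[0, 0, 0.01], 0]
    - [[0, 0, 0.015], 0]
    - [[0, 0, 0.02], 0]
    - [[0, 0, 0.02], 0]

```text
clock: 18.2
tool_pos: [0.4774, 0.1566, 0.2232]
orientation: [180.0, 0.1, 7.1]
force: [-0.3, 0.7, 0.2]
opening: 0.0118
gripper_force: 30.0
```

>>> send_rows:
  deltas:
    - [[0, 0, 0.005], 0]
    - [[0, 0, 0.01], 0]
    - [[0, 0, 0.015], 0]
    - [[0, 0, 0.02], 0]
    - [[0, 0, 0.025], 0]

```text
clock: 18.62
tool_pos: [0.4778, 0.1568, 0.2038]
orientation: [180.0, 0.0, 7.2]
force: [0.1, 0.2, -0.6]
opening: 0.0111
gripper_force: 30.0
```

```bash
python3 -c "
from mv import *
delta([.478,.157,.20],7.2)"
```

```text
pos [0.4778 0.1568 0.2038] [180.     0.     7.16] F [ 0.07  0.17 -0.63] open 0.0111 t 18.62
share [ 0.0003 -0.0002  0.0047] turn -0.0004
```

Go down the last 3 mm, open, wait, and lift.

>>> send_rows:
  deltas:
    - [[0, 0, 0.001], 0]
    - [[0, 0, 0.002], 0]
    - [[0, 0, 0.003], 0]
    - [[0, 0, 0.0035], 0]
    - [[0, 0, 0.0035], 0]

```text
clock: 19.03
tool_pos: [0.4779, 0.1568, 0.2015]
orientation: [-180.0, -0.0, 7.2]
force: [-0.3, -0.2, 0.5]
opening: 0.0115
gripper_force: 30.0
```

>>> send_rows:
  deltas:
    - [[0, 0, 0], 0]
    - [[0, 0, 0], 0]
    - [[0, 0, 0], 0]
    - [[0, 0, 0], 0]
    - [[0, 0, 0], 0]
  gripper: 0.6

```text
clock: 19.45
tool_pos: [0.4778, 0.1568, 0.2015]
orientation: [-180.0, -0.0, 7.2]
force: [0.3, -0.7, -0.1]
opening: 0.0389
gripper_force: 0.0
```

>>> send_rows:
  deltas:
    - [[0, 0, 0], 0]
    - [[0, 0, 0], 0]
    - [[0, 0, 0], 0]
    - [[0, 0, 0], 0]
    - [[0, 0, 0], 0]

```text
clock: 19.87
tool_pos: [0.4778, 0.1568, 0.2014]
orientation: [-180.0, 0.0, 7.2]
force: [0.4, 0.5, 0.6]
opening: 0.0523
gripper_force: 0.0
```

>>> send_rows:
  deltas:
    - [[0, 0, -0.03], 0]
    - [[0, 0, -0.07], 0]
    - [[0, 0, -0.11], 0]
    - [[0, 0, -0.13], 0]
    - [[0, 0, -0.13], 0]

```text
clock: 20.28
tool_pos: [0.4794, 0.1576, 0.3098]
orientation: [-179.8, -0.4, 7.2]
force: [1.5, 0.5, 1.0]
opening: 0.0528
gripper_force: 0.0
```

>>> send_rows:
  deltas:
    - [[-0.02, 0, 0], 0]
    - [[-0.06, 0, 0], 0]
    - [[-0.1, 0, 0], 0]
    - [[-0.1, 0, 0], 0]
    - [[-0.1, 0, 0], 0]

```text
clock: 20.7
tool_pos: [0.3973, 0.1466, 0.3056]
orientation: [-179.9, -0.0, 7.2]
force: [-0.2, -0.5, 0.2]
opening: 0.0525
gripper_force: 0.0
```

```bash
python3 - <<'E'
from mv import *
delta([.478,.157,.20],7.2)
P0=dict(zip(("scene","side"),pickle.load(open("p1.pkl","rb"))));W=ctrl.snapshot("wrist")
print("W",[(np.array(r["xy"])*[560,420]).round(1).tolist()+[round(r["conf"],2)] for r in ctrl.boxes_of(W,"dowel")],proj(W,[[.478,.156,.18],[.478,.156,.1]]))
D=ctrl.snapshot("side");S=ctrl.snapshot("scene")
print("side",[(np.array(r["xy"])*[560,420]).round(1).tolist()+[round(r["conf"],2)] for r in ctrl.boxes_of(D,"dowel")],"was 266.6,256.3")
for n,p in(("side",D),("scene",S)):
    d=np.abs(p["color"].astype(int)-P0[n]["color"]).max(2)>45
    _,_,s,c=cv2.connectedComponentsWithStats(d.astype(np.uint8))
    print(n,[(c[i].round().tolist(),int(s[i,4])) for i in range(1,len(s)) if s[i,4]>25])
for uv in((197,239),(331,180)):
    p=S if uv[0]==197 else D;print(p["color"][uv[1]-1:uv[1]+2,uv[0]].tolist())
E
```

```text
pos [0.3973 0.1466 0.3056] [-1.7995e+02 -5.0000e-02  7.2400e+00] F [-0.18 -0.52  0.2 ] open 0.0525 t 20.7
share [ 1.016e-01 -1.000e-04  1.321e-01] turn 0.0004
W [[274.3, 99.3, 0.56]] [[276.21622004 102.56537712]
 [276.06512557 101.22948088]]
side [[267.2, 258.9, 0.84]] was 266.6,256.3
side [([406.0, 63.0], 30841), ([288.0, 130.0], 169), ([312.0, 175.0], 2631), ([493.0, 207.0], 6257), ([275.0, 191.0], 146), ([324.0, 201.0], 31), ([288.0, 231.0], 816), ([522.0, 243.0], 26), ([539.0, 255.0], 104), ([527.0, 258.0], 171), ([508.0, 290.0], 702), ([540.0, 277.0], 278), ([525.0, 278.0], 47), ([530.0, 365.0], 3622), ([124.0, 404.0], 3917), ([455.0, 413.0], 189)]
scene [([153.0, 20.0], 728), ([207.0, 52.0], 1657), ([289.0, 65.0], 5376), ([393.0, 12.0], 1069), ([184.0, 68.0], 31), ([141.0, 91.0], 520), ([152.0, 107.0], 111), ([19.0, 139.0], 488), ([151.0, 142.0], 112), ([70.0, 190.0], 7170), ([215.0, 281.0], 619)]
[[168, 114, 114], [255, 62, 57], [255, 83, 80]]
[[66, 61, 57], [54, 50, 47], [51, 46, 44]]
```

```bash
python3 -c "
from plant import ctrl
print(ctrl.close_job())"
```

```text
the job is handed in; nothing more can be done
None
```

I handed the job in at about 21 s: the drawer came right out (about 36 mm), the catch was let up again, the dowel is back upright in its hole in the stand, and no bystander was seen to move; I was shown no verdict.

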